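# Slide the heat-spreader plate home under the chassis bridge

### The job

On the back of the opened monitor, push the flat aluminium heat-spreader plate along the sheet, plain end first, under the low steel bridge until its front edge sits square and fully home against the stop lip behind the bridge. Only push it with the fingers: keep it flat on the sheet all the way, never lifted or tipped, leave the screwdriver, capacitor and jar where they are, and finish with the hand clear.

Things in the scene. Friction and masses are not known exactly. Their poses are not given: they have to be found in the camera images.
- panel: Opened monitor lying face down, fixed: 360 (x) by 610 (y) mm, flat level rear sheet 24 mm above the bench, 340 by 590 mm. Origin on the bench under its centre; axes as stop, which lies at x -40, y 125 mm. A main board up to 16 mm high is bolted on at x over 84, y 30 to 250 mm.
- stop (a point): Foot of the middle of the stop lip's near face, on the sheet. +y: the direction the plate goes in, x along the lip, z up. The fixed lip is 144 mm long (x), 12 high, 5 thick.
- mouth (a point): Middle of the bridge's entrance, on the sheet, 45 mm before the stop; same axes. The fixed steel bridge is a strap 30 mm deep (y), ending 15 mm before the stop lip; underside 10 mm, top 13 mm above the sheet. Its two legs' inner faces are 58 mm, outer faces 72 mm to each side of this point; screwed feet 3 mm high reach 94 mm to each side.
- plate: Loose flat aluminium plate on the sheet, about 0.2 kg, 100 wide (x), 110 long (y), 6 mm thick, dry friction. A low green board (88 x 42 mm) with flat chips is on its rear half, up to 10 mm above the underside. Origin: centre of the underside; +y to the plain front edge, z up. Starts before the bridge, up to 25 mm off line, turned up to 0.3 rad. Home, its rear 65 mm stick out before the bridge.
- front_left (a point): Lower front corner of the plate at its -x side.
- front_right (a point): Lower front corner of the plate at its +x side.
- rear (a point): Middle of the plate's lower rear edge, 55 mm behind its origin.
- screwdriver: Bystander: loose screwdriver, 170 mm long, lying on the sheet near its -y end, behind the plate. Origin under its middle; x points to the blade.
- capacitor: Bystander: loose black capacitor can, 25 mm across, 35 mm high, standing on the sheet beyond the stop lip. Origin: centre of its underside.
- jar: Bystander: loose amber glass jar with white cap, 44 mm across, 50 mm high, standing on the sheet beyond the stop lip. Origin: centre of its underside.
Things that resemble listed ones, but are neither listed nor needed, are in the scene too. Several things have the shape of the plate; the one meant has the colours described above.

How it is judged (in metres and radians):
At the end, for the whole second after the job is handed in: Both front corners of the plate are within 5 mm of the stop lip's near face, the plate is under the bridge between its legs, lies flat on the sheet and is at rest (y of front_left in the frame of stop between -0.005 and 0.003 m and y of front_right in the frame of stop between -0.005 and 0.003 m and x of front_left in the frame of stop below -0.035 m and x of front_right in the frame of stop above 0.035 m and z of plate in the frame of stop below 0.003 m and angle between plate's own z axis and vertical below 0.03 rad and linear speed of plate below 0.01 m/s); the robot touches nothing.
It fails at once if the plate is tipped by more than 0.08 rad (angle between plate's own z axis and vertical above 0.08 rad).
It fails at once if the plate is lifted more than 5 mm off the sheet (z of plate in the frame of stop above 0.005 m).
It fails at once if the screwdriver, capacitor or jar is moved by more than 30 mm (distance of any of screwdriver, capacitor, jar from where it was at the start of the episode above 0.03 m).
It also fails if it takes over 64 s, if anything falls off the work surface, if the arm or the gripper's body presses on something with over 40 N, if the wrist force passes 120 N, or if a joint passes its speed limit or range.

### The arm

A 7-joint arm with a two-finger parallel gripper is mounted at the origin on the work surface. World frame = base frame: x ahead of the robot, y to its left, z up, the work surface at z = 0. Lengths are in mm, angles in rad, forces in N, time in s.
With the tool pointing down it reaches from about 400 to 875 mm from the base axis. Payload 4.4 kg.
Tool frame: the origin (TCP) lies at the very end of the fingers, on their centre line; the grasp point (between the pads) lies 19 mm behind it; z points along the fingers, y is the direction in which the jaws open and shut (so a half turn about z gives the same grasp; the last joint's range is limited). The gripper opens to 85 mm and grips with 20 to 120 N. Pads are 22 mm wide; open, the fingers measure 114 mm over their backs; the gripper's body (76 mm by 85 mm) begins 54 mm behind the grasp point. The pads swing forward as they close: fully open they stand 13 mm farther back than shut.
Start: joints at [-1.401, 0.628, 0.038, 1.517, -0.027, 0.996, -0.02], TCP at [151.828, 632.033, 231.313] pointing down, gripper open.
Joint ranges: [-3.06, 3.06], [-0.37, 2.12], [-1.25, 1.32], [0.18, 2.47], [-1.1, 4.24], [0.23, 1.98], [-2.94, 2.94]. Speed limits (rad/s): [2.57, 2.57, 3.14, 3.14, 3.14, 3.14, 3.14].

### API

Orientations are given as [roll, pitch, yaw] about the fixed x, y, z axes, in that order (R = Rz(yaw) Ry(pitch) Rx(roll)).
In Python, from cell import ctrl, eyes gives the robot as it stands.
- The arm moves only by the tool move_arm, never from a script. Its argument "increments" is a list of rows, each a list of 6 numbers: the shift along the tool's x, y, z in cm, then the turn, a rotation vector about the tool's x, y, z in degrees. In form: [[x, y, z, wx, wy, wz], ...]. A call has 1 to 20 rows; each row is the pose to reach, as a shift and turn from the pose commanded when the call began, along the tool's axes at that moment; what a row does not reach only later rows make up. A row lasts 1/10 s, in which the tool goes at most 50 mm and 8.59 degrees, less where a joint would pass 70% of its speed; a pose out of reach is approached as far as the arm can. A call with a gripper value outside its range is refused whole. "grip" is the opening, from -1 (shut) to 1 (fully open), set as the call begins (left out, the last holds). The fingers move at their own pace and stop on an object; the grip force is fixed at half the most. Time passes only in rows, so rows that repeat a pose let the fingers close. It gives the time, the measured TCP pose, the force and the opening at its end, in the units of the state.
- ctrl.read_state(): the state, without advancing time (a new reading comes with each control period).
- eyes.get_image(name): name is "side" or "top"; returns the picture (400x640x3 uint8, red, green, blue); there is no depth.
- eyes.calibration(name): a dict with "fx", "fy", "cx", "cy" (pixels), "pose" (4x4, takes a point from camera to world coordinates). Camera axes: x right, y up, looking along -z (the intrinsics and any distortion apply to the point x, -y, -z); pixel columns grow to the right and rows downward; lengths in mm; the calibration is good to about 2 mm. A picture is of the moment at which its call begins. calibration takes no time and is no camera call.
- ctrl.finish_job(): hands the job in, once; it reports no verdict.
The state is a dict: "clock": time; "qpos": joint angles; "qd": joint speeds; "tau": joint torques, N m; "eef_pos": TCP position; "tool_rot": TCP orientation; "force": force on the tool from outside, world axes, zero at the start; "torque": the same for the moment, N m; "width": finger opening in mm.
Only numpy, scipy, OpenCV 4.12 (cv2) and the standard library are available. Lean on these libraries where they do the work, as an engineer would, in place of code of your own. Each camera call takes 0.05 s, during which the arm holds its last target. There are 200 camera calls.

## Working session

There is one attempt and no reset: what is moved stays moved. The work goes in short steps, Python scripts to look and compute and a tool call to move; the robot and the scene stay as the last step left them, time stands still between calls to the robot, and variables do not carry over. Pictures are saved under pics/ and viewed, about 8 in all and at most 12, crops included, and the job is handed in when it is done.

Besides the shell and the picture viewer there is one more tool, called after ">>>" by a JSON object that holds its "op" and its "data". move_arm: Moves the arm, as the interface text tells. Its arguments: {"type":"object","properties":{"increments":{"type":"array","items":{"type":"array","items":{"type":"number"}}},"grip":{"type":"number"}},"required":["increments"]}

```bash
mkdir -p pics; cat > h.py <<'E'
import numpy as np, cv2
from cell import ctrl, eyes
def ray(name,u,v):
    c=eyes.calibration(name); T=np.array(c["pose"])
    d=np.array([(u-c["cx"])/c["fx"],-(v-c["cy"])/c["fy"],-1.]); return T[:3,3],T[:3,:3]@d
def onz(name,u,v,z):
    o,d=ray(name,u,v); return o+d*(z-o[2])/d[2]
def proj(name,p):
    c=eyes.calibration(name); T=np.array(c["pose"]); q=T[:3,:3].T@(np.array(p,float)-T[:3,3])
    return c["cx"]+c["fx"]*q[0]/-q[2], c["cy"]-c["fy"]*q[1]/-q[2]
def save(name,f):
    im=eyes.get_image(name)[:,:,::-1].copy(); cv2.imwrite("pics/"+f,im); return im
E
python3 - <<'E'
from h import *
for n in("top","side"): save(n,n+"0.png"); print(eyes.calibration(n))
s=ctrl.read_state(); print(s)
E
```

```text
{'fx': 398.10507640924965, 'fy': 398.10507640924965, 'cx': 318.1956980238047, 'cy': 199.33670077813954, 'pose': array([[-2.57376178e-02,  9.87693087e-01, -1.54272296e-01,
         3.58558224e+02],
       [-9.99368913e-01, -2.92010068e-02, -2.02256495e-02,
        -8.67774793e+00],
       [-2.44816406e-02,  1.53654377e-01,  9.87821331e-01,
         9.88282487e+02],
       [ 0.00000000e+00,  0.00000000e+00,  0.00000000e+00,
         1.00000000e+00]])}
{'fx': 379.3579340166391, 'fy': 379.3579340166391, 'cx': 319.8478612280867, 'cy': 197.46367824948126, 'pose': array([[-9.50503209e-01,  2.14283747e-01, -2.25002499e-01,
         2.76948931e+02],
       [-3.10095664e-01, -6.99895730e-01,  6.43417940e-01,
         6.16606057e+02],
       [-1.96042808e-02,  6.81343117e-01,  7.31701599e-01,
         7.29782766e+02],
       [ 0.00000000e+00,  0.00000000e+00,  0.00000000e+00,
         1.00000000e+00]])}
{'clock': 0.1, 'qpos': array([-1.40082656,  0.62924655,  0.03840718,  1.51827262, -0.0270109 ,
        0.99630418, -0.01995557]), 'qd': array([ 8.40869439e-04, -3.32797736e-04, -1.38427874e-03, -2.41512087e-03,
       -3.63562191e-04, -5.40072835e-05, -1.89398414e-04]), 'tau': array([ 4.50780193e-03, -5.64536369e+01,  1.23060454e+00, -1.93972743e+01,
        1.12584379e-02,  5.40744164e-03,  2.92682512e-05]), 'eef_pos': array([151.64852244, 631.48198111, 230.48346957]), 'tool_rot': array([-3.13987830e+00, -1.42215828e-05,  2.90589167e+00]), 'force': array([ 0.37141863, -0.42128638, -0.71817874]), 'torque': array([-0.01038532,  0.02147013, -0.01914756]), 'width': 85.59801866133186}
```

View pics/top0.png

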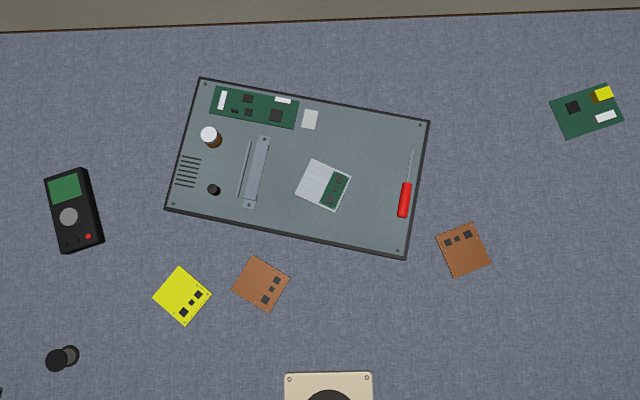

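View pics/side0.png

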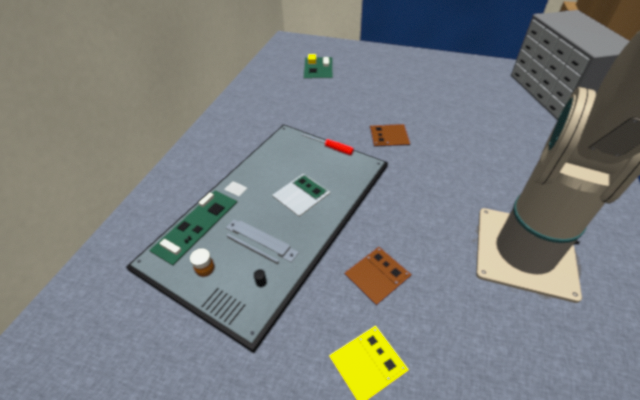

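Top view: panel quad is about (200,77),(430,121),(405,259),(164,209). The bridge is at (255,172) with the lip to its left at (244,168). The plate is at (323,185) with its plain end left, the screwdriver at (405,195), the jar at (210,136) and the capacitor at (214,189). The side view agrees.

```bash
cat > m.py <<'E'
from h import *
def quad(mask):
    cs,_=cv2.findContours(mask,cv2.RETR_EXTERNAL,cv2.CHAIN_APPROX_NONE); c=max(cs,key=cv2.contourArea)
    return c
def panel(im):
    # panel outer frame: not carpet -> dark frame; use a filled dark contour
    hsv=cv2.cvtColor(im,cv2.COLOR_BGR2HSV)
    dark=(hsv[...,2]<70).astype(np.uint8); roi=np.zeros_like(dark); roi[65:270,155:440]=1
    c=quad(cv2.morphologyEx(dark*roi,cv2.MORPH_CLOSE,np.ones((5,5))))
    return c
def plate(name,im,near,r=45):
    b,g,rr=[im[...,i].astype(int) for i in range(3)]
    hsv=cv2.cvtColor(im,cv2.COLOR_BGR2HSV)
    return hsv
E
python3 - <<'E'
from m import *
im=cv2.imread("pics/top0.png")
c=panel(im); print(cv2.contourArea(c), cv2.minAreaRect(c))
q=cv2.approxPolyDP(cv2.convexHull(c),8,True)[:,0]; print(q)
P=np.array([onz("top",*p,24) for p in q]); print(P.round(1)); print(np.linalg.norm(P-np.roll(P,-1,0),axis=1))
hsv=cv2.cvtColor(im,cv2.COLOR_BGR2HSV)
for p in [(310,175),(322,170),(280,160),(290,200),(333,190),(257,165),(242,170),(370,180)]: print(p,im[p[1],p[0]],hsv[p[1],p[0]])
crop=cv2.resize(im[110:240,180:370],None,fx=4,fy=4,interpolation=cv2.INTER_CUBIC); cv2.imwrite("pics/c0.png",crop)
E
```

```text
33643.0 ((298.09063720703125, 165.81185913085938), (247.48272705078125, 142.7694091796875), 11.689369201660156)
[[199  77]
 [429 120]
 [405 259]
 [165 210]]
[[ 839.5  312.1   24. ]
 [ 702.6 -272.5   24. ]
 [ 359.2 -192.1   24. ]
 [ 493.7  389.4   24. ]]
[600.42778794 352.71699957 596.84737746 354.32197976]
(310, 175) [191 187 180] [101  15 191]
(322, 170) [183 177 171] [105  17 183]
(280, 160) [127 123 111] [ 98  32 127]
(290, 200) [124 120 108] [ 98  33 124]
(333, 190) [58 65 55] [69 39 65]
(257, 165) [146 137 128] [105  31 146]
(242, 170) [149 140 130] [104  33 149]
(370, 180) [130 125 113] [ 99  33 130]
```

View pics/c0.png

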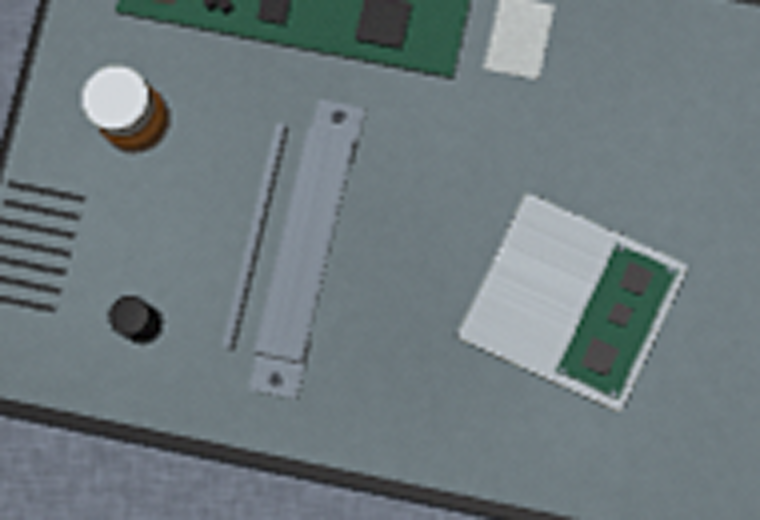

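```bash
cat > m.py <<'E'
from h import *
# panel frame, refined from lip/panel measures
def plate(im,near,z=30):
    hsv=cv2.cvtColor(im,cv2.COLOR_BGR2HSV); x,y=near
    m=((hsv[...,2]>160)|((hsv[...,1]>70)&(abs(hsv[...,0].astype(int)-75)<15))).astype(np.uint8)
    roi=np.zeros_like(m); roi[y-42:y+42,x-45:x+45]=1
    m=cv2.morphologyEx(m*roi,cv2.MORPH_CLOSE,np.ones((7,7)))
    cs,_=cv2.findContours(m,cv2.RETR_EXTERNAL,cv2.CHAIN_APPROX_NONE); c=max(cs,key=cv2.contourArea)
    W=np.array([onz("top",*p,z)[:2] for p in c[:,0]],np.float32)
    r=cv2.minAreaRect(W); return r, cv2.boxPoints(r)
E
python3 - <<'E'
from m import *
im=cv2.imread("pics/top0.png")
cp=lambda x,y,z:onz("top",180+x/4-.4,110+y/4-.4,z)[:2]
a,b=cp(289,127,24),cp(236,350,24); print("lip",a,b,(a+b)/2,np.linalg.norm(a-b))
# bridge feet (z 27) outer corners right edge
for p in [(364,107),(320,100),(300,398),(250,390)]: print("foot",cp(*p,27))
for p in [(357,140),(305,362)]: print("bridge near top",cp(*p,37))
th=np.radians(13.1); X=np.array([np.cos(th),-np.sin(th)]);Y=np.array([np.sin(th),np.cos(th)])
C=np.array([598.7,59.2]); S=C-40*X+125*Y; print("stop",S)
f=lambda w:np.array([(w-S)@X,(w-S)@Y]).round(1)
print("lip local",f(a),f(b)); 
r,bx=plate(im,(323,185)); print(r)
for w in bx: print("corner",w,f(w))
print("centre",f(np.array(r[0])))
for p in[(528,194),(459,335),(687,266),(622,408)]: print("man",f(cp(*p,30)))
for n,p,z in[("scr",(405,195),30)]: print(n,f(onz("top",*p,z)[:2]))
E
```

```text
lip [661.90315638 174.39788469] [520.53880595 207.21316985] [591.22098117 190.80552727] 145.12312880150193
foot [672.40482964 126.5062509 ]
foot [677.91082785 154.24062353]
foot [489.13385927 167.08294573]
foot [494.9625197  197.80255294]
bridge near top [648.05484763 129.60685093]
bridge near top [509.72360882 162.18408937]
stop [588.07237474 190.01304821]
lip local [75.4  1.5] [-69.7   1.4]
((543.8759155273438, -1.2997970581054688), (108.90174865722656, 99.37812805175781), 63.422916412353516)
corner [475.07593  -27.766066] [ -60.7 -237.7]
corner [563.9531  -72.22798] [  35.9 -260.9]
corner [612.6759    25.166471] [  61.3 -155. ]
corner [523.7987   69.62839] [ -35.3 -131.8]
centre [   0.3 -196.4]
man [  60.9 -155.6]
man [ -34.2 -132.3]
man [  35.4 -260.7]
man [ -58.5 -238.7]
scr [  14.9 -397. ]
```

```bash
cat >> h.py <<'E'
from scipy.spatial.transform import Rotation as Ro
S=np.array([590.,191.]); th=np.radians(13.1)
X=np.array([np.cos(th),-np.sin(th)]);Y=np.array([np.sin(th),np.cos(th)])
def loc(w): w=np.array(w)[:2]-S; return np.array([w@X,w@Y])
def wor(l): return S+l[0]*X+l[1]*Y
def inc(pos,yaw):
    "increment row (cm,deg) for tool down at world pos, yaw rad"
    s=ctrl.read_state(); R=Ro.from_euler('xyz',s["tool_rot"]); G=Ro.from_euler('xyz',[np.pi,0,yaw])
    return np.r_[R.inv().apply(np.array(pos)-s["eef_pos"])/10, (R.inv()*G).as_rotvec(degrees=True)].round(2)
E
python3 -c "
from h import *
y=np.radians(63.4)
print(inc([480,330,200],np.radians(115)),inc([501.3,-86.2,110],y))"
```

```text
[-3.897e+01 -2.164e+01  3.080e+00 -9.000e-02  4.000e-02  5.150e+01] [-5.076e+01 -6.160e+01  1.215e+01 -7.000e-02  9.000e-02  1.031e+02]
```

>>> {"op": "move_arm", "data": {"increments": [[-39,-21.6,3,0,0,51.5],[-39,-21.6,3,0,0,51.5],[-39,-21.6,3,0,0,51.5],[-39,-21.6,3,0,0,51.5],[-39,-21.6,3,0,0,51.5],[-39,-21.6,3,0,0,51.5],[-39,-21.6,3,0,0,51.5],[-39,-21.6,3,0,0,51.5],[-39,-21.6,3,0,0,51.5],[-50.8,-61.6,12,0,0,103],[-50.8,-61.6,12,0,0,103],[-50.8,-61.6,12,0,0,103],[-50.8,-61.6,12,0,0,103],[-50.8,-61.6,12,0,0,103],[-50.8,-61.6,12,0,0,103],[-50.8,-61.6,12,0,0,103],[-50.8,-61.6,12,0,0,103],[-50.8,-61.6,12,0,0,103],[-50.8,-61.6,12,0,0,103],[-50.8,-61.6,12,0,0,103]], "grip": 0.4}}

```text
clock: 2.1
eef_pos: [501.5, -85.8, 110.9]
tool_rot: [-3.14, -0.0, 1.107]
force: [0.1, 0.0, -0.6]
width: 59.7
```

>>> {"op": "move_arm", "data": {"increments": [[0,0,2.5,0,0,0],[0,0,5,0,0,0],[0,0,7,0,0,0],[0,0,8,0,0,0],[0,0,8,0,0,0],[0,0,8,0,0,0]]}}

```text
clock: 2.7
eef_pos: [502.2, -85.0, 31.8]
tool_rot: [3.141, -0.0, 1.109]
force: [-0.0, 0.4, 0.3]
width: 60.2
```

>>> {"op": "move_arm", "data": {"increments": [[0,0,0.2,0,0,0],[0,0,0.4,0,0,0],[0,0,0.4,0,0,0]]}}

```text
clock: 3.0
eef_pos: [502.1, -85.5, 27.6]
tool_rot: [3.141, -0.0, 1.108]
force: [0.6, 0.7, 0.3]
width: 60.1
```

>>> {"op": "move_arm", "data": {"increments": [[0,0,0.1,0,0,0],[0,0,0.2,0,0,0],[0,0,0.2,0,0,0]]}}

```text
clock: 3.3
eef_pos: [501.8, -85.6, 25.2]
tool_rot: [-3.141, -0.0, 1.108]
force: [0.4, 0.1, -0.5]
width: 60.2
```

```bash
python3 - <<'E'
from m import *
im=save("top","t1.png"); si=save("side","s1.png")
print(ctrl.read_state()["eef_pos"])
a=cv2.resize(im[130:260,250:440],(570,390)); b=cv2.resize(si[90:230,250:440],(570,420))
cv2.imwrite("pics/v1.png",b)
E
```

```text
[501.80558953 -85.61746791  25.25623887]
```

View pics/v1.png

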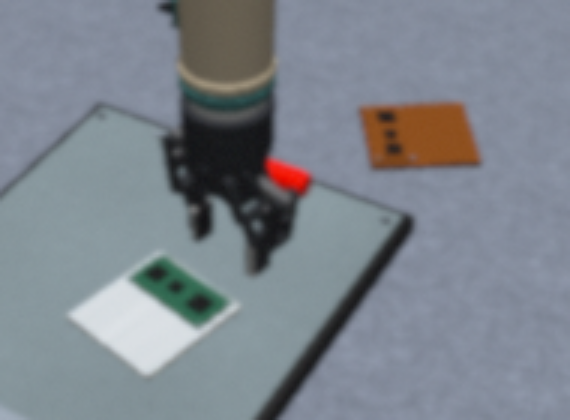

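The fingers stand behind the plate's rear edge, at crop (200,235) and (257,270), with no contact yet. I'll feel for the sheet.

>>> {"op": "move_arm", "data": {"increments": [[0,0,0.15,0,0,0],[0,0,0.3,0,0,0],[0,0,0.3,0,0,0]]}}

```text
clock: 3.7
eef_pos: [501.7, -85.6, 22.0]
tool_rot: [-3.141, 0.0, 1.108]
force: [-0.5, 0.1, 0.2]
width: 59.5
```

>>> {"op": "move_arm", "data": {"increments": [[0,0,0.1,0,0,0],[0,0,0.2,0,0,0],[0,0,0.2,0,0,0]]}}

```text
clock: 4.0
eef_pos: [501.7, -85.6, 20.2]
tool_rot: [-3.141, 0.0, 1.108]
force: [-0.1, -0.3, -0.4]
width: 59.9
```

>>> {"op": "move_arm", "data": {"increments": [[0,0,0.1,0,0,0],[0,0,0.1,0,0,0]]}}

```text
clock: 4.2
eef_pos: [501.8, -85.6, 19.2]
tool_rot: [-3.141, 0.0, 1.108]
force: [-0.6, -0.2, 0.2]
width: 59.8
```

>>> {"op": "move_arm", "data": {"increments": [[0,0,0.1,0,0,0],[0,0,0.1,0,0,0]]}}

```text
clock: 4.4
eef_pos: [501.9, -85.6, 19.0]
tool_rot: [3.141, -0.001, 1.108]
force: [-1.0, -1.0, 7.7]
width: 60.0
```

>>> {"op": "move_arm", "data": {"increments": [[0,0,0.1,0,0,0],[0,0,0.1,0,0,0]]}}

```text
clock: 4.6
eef_pos: [501.9, -85.6, 19.0]
tool_rot: [3.141, -0.001, 1.108]
force: [-3.6, 0.5, 18.9]
width: 59.8
```

>>> {"op": "move_arm", "data": {"increments": [[0,0,0.1,0,0,0],[0,0,0.1,0,0,0]]}}

```text
clock: 4.8
eef_pos: [501.9, -85.6, 18.9]
tool_rot: [3.141, -0.002, 1.108]
force: [-4.6, 1.4, 28.8]
width: 59.9
```

>>> {"op": "move_arm", "data": {"increments": [[0,0,-0.45,0,0,0],[0,0,-0.45,0,0,0],[1,0,-0.45,0,0,0],[2,0,-0.45,0,0,0],[2.4,0,-0.45,0,0,0],[2.6,0,-0.45,0,0,0],[2.8,0,-0.45,0,0,0],[2.95,0,-0.45,0,0,0],[3.1,0,-0.45,0,0,0],[3.25,0,-0.45,0,0,0],[3.4,0,-0.45,0,0,0]]}}

```text
clock: 5.9
eef_pos: [517.0, -55.3, 20.8]
tool_rot: [-3.142, 0.0, 1.108]
force: [-1.5, -0.7, -0.5]
width: 59.7
```

```bash
cat >> m.py <<'E'
def edge(im,near):
    r,b=plate(im,near); b=sorted(b,key=lambda w:-loc(w)[1])[:2]; b=sorted(b,key=lambda w:loc(w)[0])
    l,q=map(loc,b); a=np.degrees(np.arctan2(q[1]-l[1],q[0]-l[0])); print("size",np.round(r[1],1),"frontL",l.round(1),"frontR",q.round(1),"turn deg",a.round(1),"mid",((l+q)/2).round(1))
E
python3 - <<'E'
from m import *
edge(cv2.imread("pics/top0.png"),(323,185))
im=save("top","t2.png"); edge(im,(320,184)); s=ctrl.read_state(); print(loc(s["eef_pos"]),s["tool_rot"],s["force"])
cv2.imwrite("pics/v2.png",cv2.resize(im[130:240,260:400],None,fx=4,fy=4))
E
```

```text
size [108.9  99.4] frontL [ -37.  -133.2] frontR [  59.7 -156.4] turn deg -13.5 mid [  11.4 -144.8]
size [157.1 210.5] frontL [-123.6 -104.7] frontR [ 81.9 -58.8] turn deg 12.6 mid [-20.8 -81.7]
[ -15.16406426 -256.03380195] [ 3.14154903e+00 -2.14229223e-04  1.10816036e+00] [-0.15125481 -0.8649598  -1.01018612]
```

View pics/v2.png

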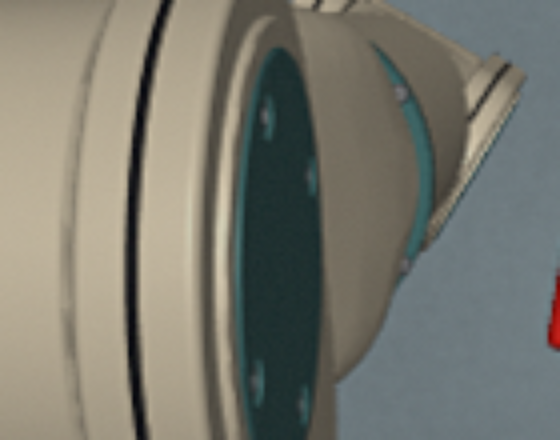

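The arm blocks the top view here. I'll use the side camera while pushing.

```bash
sed -i 's/def plate(im,near,z=30)/def plate(im,near,z=30,cam="top",vt=160,h=(42,45))/; s/hsv\[...,2\]>160/hsv[...,2]>vt/; s/roi\[y-42:y+42,x-45:x+45\]/roi[y-h[0]:y+h[0],x-h[1]:x+h[1]]/; s/onz("top"/onz(cam/; s/def edge(im,near)/def edge(im,near,**k)/; s/plate(im,near); b/plate(im,near,**k); b/' m.py
python3 - <<'E'
from m import *
k=dict(cam="side",vt=165,h=(28,34))
im0=cv2.imread("pics/side0.png"); edge(im0,(301,193),**k)
print(im0[203,296],im0[215,330],im0[200,270])
im=save("side","s2.png"); edge(im,(299,197),**k)
cv2.imwrite("pics/v3.png",cv2.resize(im[120:270,220:360],None,fx=4,fy=4,interpolation=cv2.INTER_CUBIC))
E
```

```text
size [112.8 104.7] frontL [ -39.4 -129.9] frontR [  62.7 -153.3] turn deg -12.9 mid [  11.6 -141.6]
[224 220 214] [152 148 132] [153 147 132]
size [114.3 106.1] frontL [ -37.8 -122.5] frontR [  65.5 -146.6] turn deg -13.1 mid [  13.8 -134.5]
```

View pics/v3.png

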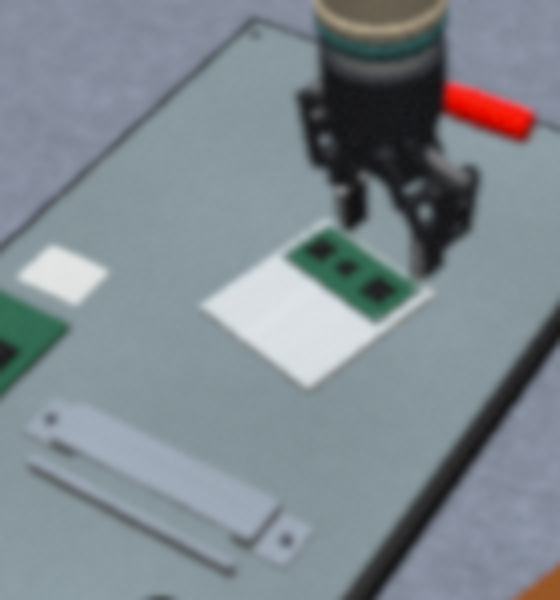

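The plate moved about 7 mm without turning, so both fingers are on its rear edge: in the crop, (325,220) to (432,292). Next is an arc of about 430 mm radius to square it up.

>>> {"op": "move_arm", "data": {"increments": [[0.34,0.01,0,0,0,-0.45],[0.68,0.01,0,0,0,-0.9],[1.01,0.01,0,0,0,-1.35],[1.35,0.01,0,0,0,-1.8],[1.69,0.01,0,0,0,-2.25],[2.03,0,0,0,0,-2.7],[2.37,0,0,0,0,-3.15],[2.7,-0.02,0,0,0,-3.6],[3.04,-0.03,0,0,0,-4.05],[3.38,-0.05,0,0,0,-4.5],[3.72,-0.07,0,0,0,-4.95],[4.05,-0.09,0,0,0,-5.4],[4.39,-0.11,0,0,0,-5.85],[4.73,-0.14,0,0,0,-6.3],[5.06,-0.17,0,0,0,-6.75],[5.06,-0.17,0,0,0,-6.75]]}}

```text
clock: 7.6
eef_pos: [538.3, -8.3, 20.8]
tool_rot: [-3.142, -0.001, 1.227]
force: [-0.2, -0.6, 0.4]
width: 59.8
```

```bash
python3 - <<'E'
from m import *
k=dict(cam="side",vt=165,h=(30,36))
im=save("side","s3.png")
s=ctrl.read_state(); print(loc(s["eef_pos"]),s["eef_pos"],np.degrees(s["tool_rot"]),s["force"])
c=proj("side",[*(wor(loc(s["eef_pos"])+[5,66])),30]); print(c); edge(im,tuple(int(round(v)) for v in c),**k)
E
```

```text
[  -5.30172593 -205.90845944] [538.16682482  -8.34824784  20.73343648] [-1.79980590e+02 -3.64290478e-02  7.02881725e+01] [-0.10251457 -0.14280081  0.38492238]
(np.float64(287.77230887225545), np.float64(206.92527079489642))
size [114.4 104.6] frontL [-42.7 -76.2] frontR [ 61.3 -87.4] turn deg -6.1 mid [  9.3 -81.8]
```

>>> {"op": "move_arm", "data": {"increments": [[0.34,0.01,0,0,0,-0.45],[0.68,0.01,0,0,0,-0.9],[1.01,0.01,0,0,0,-1.35],[1.35,0.01,0,0,0,-1.8],[1.69,0.01,0,0,0,-2.25],[2.03,0,0,0,0,-2.7],[2.37,0,0,0,0,-3.15],[2.7,-0.02,0,0,0,-3.6],[3.0,-0.03,0,0,0,-4.2],[3.3,-0.05,0,0,0,-4.8],[3.5,-0.06,0,0,0,-5.4],[3.7,-0.08,0,0,0,-6.0],[3.9,-0.1,0,0,0,-6.6],[3.9,-0.1,0,0,0,-6.6]]}}

```text
clock: 9.05
eef_pos: [550.4, 28.4, 20.8]
tool_rot: [-3.142, -0.0, 1.342]
force: [-0.7, -0.5, -0.4]
width: 59.9
```

```bash
python3 - <<'E'
from m import *
k=dict(cam="side",vt=165,h=(30,36))
im=save("side","s4.png")
s=ctrl.read_state(); print(loc(s["eef_pos"]),s["eef_pos"],np.degrees(s["tool_rot"]),s["force"])
c=proj("side",[*(wor(loc(s["eef_pos"])+[2,66])),30]); print(c); edge(im,tuple(int(round(v)) for v in c),**k)
cv2.imwrite("pics/v4.png",cv2.resize(im[150:280,210:340],None,fx=4.5,fy=4.5,interpolation=cv2.INTER_CUBIC))
E
```

```text
[  -1.71265101 -167.48696538] [550.37077939  28.25989548  20.80520613] [-1.79993225e+02 -2.06519479e-02  7.68653130e+01] [-0.08413372 -0.17238625  1.11011933]
(np.float64(278.5510810041889), np.float64(217.1490221598425))
size [156.8 134.6] frontL [-68.1   0. ] frontR [66.5  1.6] turn deg 0.7 mid [-0.8  0.8]
```

View pics/v4.png

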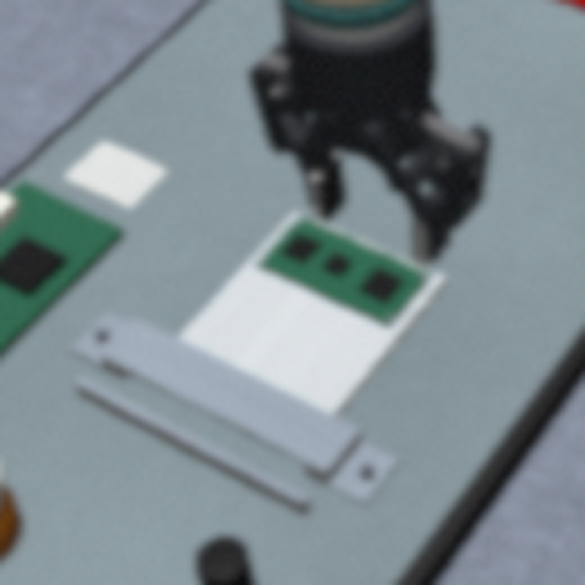

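Plate is square at the mouth: its edges at crop (183,335) and (333,412) lie inside the bridge's legs. Now I push straight.

>>> {"op": "move_arm", "data": {"increments": [[0.3,0,0,0,0,0],[0.6,0,0,0,0,0],[0.9,0,0,0,0,0],[1.2,0,0,0,0,0],[1.5,0,0,0,0,0],[1.8,0,0,0,0,0],[2.1,0,0,0,0,0],[2.4,0,0,0,0,0],[2.7,0,0,0,0,0],[3.0,0,0,0,0,0],[3.3,0,0,0,0,0],[3.6,0,0,0,0,0],[3.8,0,0,0,0,0],[4.0,0,0,0,0,0],[4.0,0,0,0,0,0]]}}

```text
clock: 10.6
eef_pos: [559.5, 67.4, 20.8]
tool_rot: [3.142, -0.0, 1.341]
force: [-0.6, -0.8, 0.3]
width: 59.7
```

>>> {"op": "move_arm", "data": {"increments": [[0.1,0,0,0,0,0],[0.2,0,0,0,0,0],[0.3,0,0,0,0,0],[0.3,0,0,0,0,0]]}}

```text
clock: 11.0
eef_pos: [560.1, 70.0, 20.8]
tool_rot: [-3.142, -0.0, 1.341]
force: [-0.6, -0.8, 1.4]
width: 59.5
```

>>> {"op": "move_arm", "data": {"increments": [[0.1,0,0,0,0,0],[0.2,0,0,0,0,0],[0.2,0,0,0,0,0]]}}

```text
clock: 11.3
eef_pos: [560.6, 72.0, 20.8]
tool_rot: [-3.142, -0.0, 1.341]
force: [-0.2, 0.8, -1.2]
width: 59.9
```

```bash
python3 - <<'E'
from m import *
im=save("side","s5.png")
s=ctrl.read_state(); print(loc(s["eef_pos"]),s["eef_pos"],np.degrees(s["tool_rot"]),s["force"])
cv2.imwrite("pics/v5.png",cv2.resize(im[160:280,210:340],None,fx=5,fy=5,interpolation=cv2.INTER_CUBIC))
E
```

```text
[  -1.65796733 -122.55618528] [560.60766003  72.00900136  20.77793358] [-1.79995364e+02 -1.63372724e-02  7.68507037e+01] [-0.06497725 -0.45280915  0.52391004]
```

View pics/v5.png

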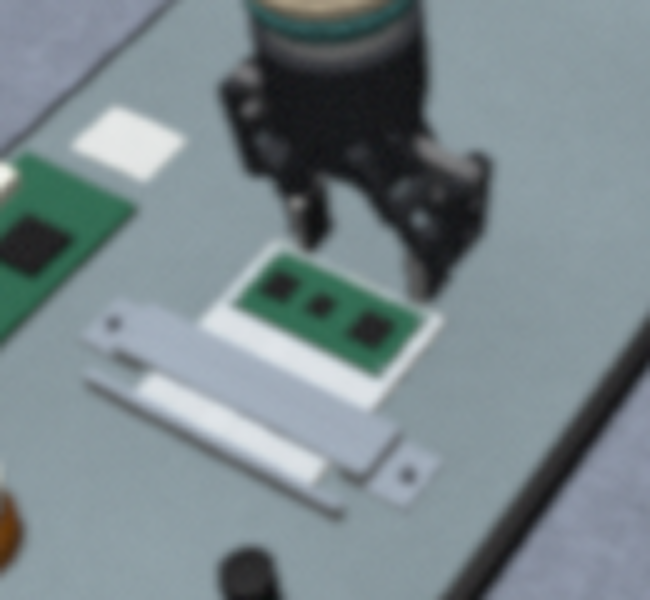

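The plate has come out beyond the bridge, nearly at the lip: bright strip from (140,380) to (325,480). No stop force yet, so I creep on.

>>> {"op": "move_arm", "data": {"increments": [[0.1,0,0,0,0,0],[0.2,0,0,0,0,0],[0.2,0,0,0,0,0]]}}

```text
clock: 11.65
eef_pos: [560.9, 73.3, 20.8]
tool_rot: [-3.141, 0.001, 1.341]
force: [-0.4, -1.5, 0.9]
width: 60.0
```

>>> {"op": "move_arm", "data": {"increments": [[0.1,0,0,0,0,0],[0.2,0,0,0,0,0],[0.2,0,0,0,0,0]]}}

```text
clock: 11.95
eef_pos: [560.8, 73.5, 20.7]
tool_rot: [-3.141, 0.002, 1.34]
force: [-2.3, -5.8, 2.4]
width: 60.2
```

>>> {"op": "move_arm", "data": {"increments": [[0.1,0,0,0,0,0],[0.15,0,0,0,0,0],[0.15,0,0,0,0,0]]}}

```text
clock: 12.25
eef_pos: [560.8, 73.7, 20.7]
tool_rot: [-3.141, 0.004, 1.339]
force: [-3.2, -8.3, 2.6]
width: 59.6
```

The plate is firmly against the lip: motion stopped at about 9 N, against about 1 N while sliding. I'll back off straight, then lift and move the arm clear of the top view.

>>> {"op": "move_arm", "data": {"increments": [[-0.3,0,0,0,0,0],[-0.8,0,0,0,0,0],[-1.8,0,0,0,0,0],[-3,0,0,0,0,0],[-4,0,0,0,0,0],[-4,0,-3,0,0,0],[-4,0,-7,0,0,0],[-4,0,-11,0,0,0],[-4,0,-15,0,0,0],[-7,0,-17,0,0,0],[-11,0,-17,0,0,0],[-15,0,-17,0,0,0],[-19,0,-17,0,0,0],[-23,0,-17,0,0,0],[-27,0,-17,0,0,0],[-31,0,-17,0,0,0],[-31,0,-17,0,0,0],[-31,0,-17,0,0,0]]}}

```text
clock: 14.05
eef_pos: [490.3, -226.2, 190.8]
tool_rot: [-3.141, -0.0, 1.337]
force: [0.6, -0.0, -0.6]
width: 59.8
```

```bash
python3 - <<'E'
from m import *
im=save("top","t6.png"); si=save("side","s6.png")
a=cv2.resize(im[110:240,180:330],(600,520),interpolation=cv2.INTER_CUBIC)
cv2.imwrite("pics/v6.png",a)
cv2.imwrite("pics/v7.png",cv2.resize(si[190:280,220:330],None,fx=6,fy=6,interpolation=cv2.INTER_CUBIC))
hsv=cv2.cvtColor(si,cv2.COLOR_BGR2HSV); print(ctrl.read_state()["clock"])
E
```

```text
14.15
```

View pics/v6.png

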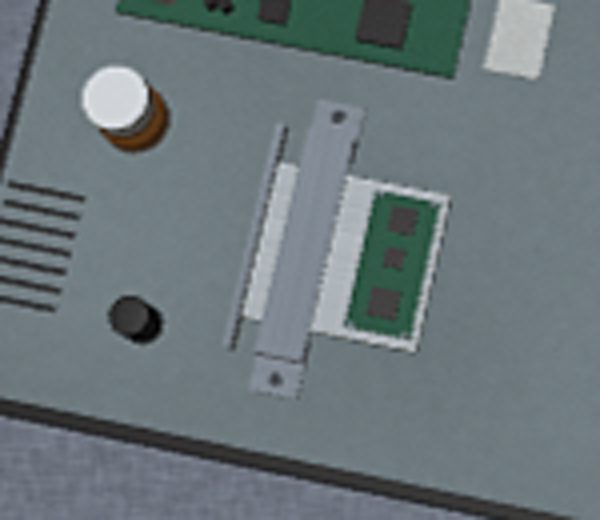

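View pics/v7.png

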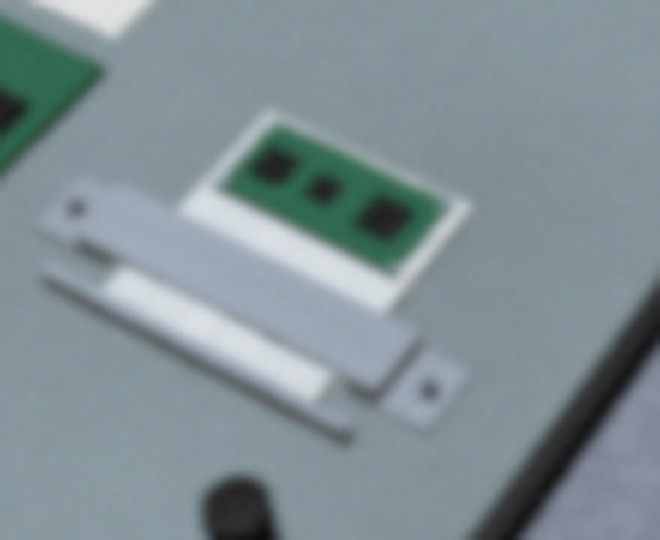

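```bash
python3 - <<'E'
from h import *
for p in[(451,195),(416,351)]: print(loc(onz("top",180+p[0]/4-.4,110+p[1]/4-.4,30)).round(1))
s=ctrl.read_state(); print(s["clock"],s["eef_pos"],s["force"]); ctrl.finish_job()
E
```

```text
[  49.3 -110.3]
[ -50.8 -110. ]
14.15 [ 491.27954787 -223.65358457  190.59922393] [ 0.52060108  0.00148883 -0.74383104]
the job is handed in; nothing more can be done
```

The plate is home against the stop lip, and the job was handed in at 14.15 s of the 64 s allowed; no verdict is reported.

I set the fingers 60 mm apart and pushed on the plate's rear edge. A gentle arc took out the 13.5° of turn, then a straight push took the plate under the bridge. I stopped when the force rose to about 9 N, against about 1 N while it was sliding. The hand then backed off straight, lifted and moved clear.

**Last checks:**
- **Position:** the rear corners measured at x +49.3 and −50.8 mm, y −110.3 and −110.0 mm in the stop frame. A plate fully home would have them at y −110, so it is square to within about 0.2°.
- **Gap at the lip:** the top view shows no gap between the front edge and the lip.
- **Other things:** the jar and capacitor look unmoved in the last top view. I did not measure the screwdriver again; the fingers worked well in front of it.

**Disagreements:** my first estimate of the stop, from the panel outline, was about 2 mm off the lip I measured directly, so I used the lip. The side camera read the plate about 3 to 5 mm too large, so I used it only to follow the push.

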